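# Stand a painted panel on the display easel and notch its back up three clicks

## Task

Stand the little painted panel on the easel's ledge, dark band at the top and painted side out, centred and leaning against the mast. Then take the brass rail at the top of the easel's back in the fingers and lift it three clicks of the ratchet steeper, no more (it does not go back), and finish while still holding the rail at the third click with the panel in place, so that I can tighten the wing knob. Leave the vases, jar and other things on the counter where they are.

Things in the scene. Friction and masses are not known exactly. Their poses are not given: they have to be found in the camera images.
- panel: small painting on a wooden block, 130 x 65 mm, 18 mm thick, 0.10 to 0.16 kg, starting flat on the counter, painted side up. Origin: centre of its underside (plain back). x runs along the 130 mm length to the end with the dark brown band (top of the picture), z out of the painted face. At the start the dark end points away from the robot, up to 35 degrees either way.
- easel: wooden tabletop easel, heavy, does not shift; base 250 mm long (x), 184 mm wide (y), runners 26 mm high. Origin: centre of the base on the counter. x points to its rear (away from the robot, up to 15 degrees off), y to its left. Hinge axle along y, 60 mm in front of the origin, 55 mm up; wing knob on its left end, toothed brass quadrant (75 mm radius) on its right end, y = -104 mm.
- back: the easel's hinged back, leaning rearwards, at 45, 52 or 59 degrees above level at the start. Origin: on the hinge axle, in its middle. x runs up the mast, y left along the axle, z out of the front face (to the robot and up). Mast: board 44 mm wide, front face at z = 6 mm, x = 10 to 232 mm. Properly set up, the panel's origin is at x = 95, y = 0, z = 6 mm here, all axes parallel.
- ledge (a point): point on top of the ledge that the panel stands on, in the middle of its depth and width; axes of the back. The ledge is part of the back, square to the mast, 150 mm wide in y; its top is at x = 30 mm of the back and runs from the mast to z = 30 mm, where a front lip 5 mm thick stands 10 mm above it.
- rail (a point): straight round brass rail across the top of the back, 14 mm diameter, 190 mm long along y. Origin: its middle, 235 mm from the hinge axle; axes of the back. It can be gripped from above beside the mast, 35 to 85 mm either side of its middle. It starts 0.22 to 0.26 m above the counter and, as the back is lifted, moves up and towards the robot in an arc about the axle.
- hinge (a point): middle of the hinge axle about which the back turns (the same point as the origin of the back), axes of the easel base. Until lifted, the back rests on the pawl.
- pawl_pin (a point): pivot of the spring pawl, behind the quadrant on the right. It lets the back be lifted but not lowered: it rides over teeth 7 degrees apart, drops behind each (a click) and then holds the back. Felt at the rail, the lifting force starts at 1 to 3 N, climbs to 4 to 8 N near each tooth's tip and falls suddenly by 3 N or more at the click, one click per 7 degrees (29 mm at the rail).
- owl: dark ceramic owl, 88 mm across, 82 mm tall; origin under its centre. To be left alone.
- jar: glass jar of pebbles, 70 mm across, 110 mm tall; origin under its centre. To be left alone.
- brush: small wooden brush lying on its back on the counter, 180 mm long, up to 34 mm wide, 21 mm high; origin under it, 5 mm from the middle of its length. To be left alone.
- pebble: grey pebble, 42 mm across, 19 mm high; origin under its centre. To be left alone.
- vase_black: black ribbed vase, 72 mm across, 115 mm tall; origin under its centre. To be left alone.
- vase_brown: brown ribbed vase, 70 mm across, 105 mm tall; origin under its centre. To be left alone.
- vase_grey: grey ribbed vase, 72 mm across, 125 mm tall; origin under its centre. To be left alone.
Not all that is in view belongs to the job. What is shaped like the panel but orange or purple is not meant.

How it is judged (in metres and radians):
On the way:
1. the panel stands on the ledge, dark band up, against the mast, let go, with the ratchet not yet advanced (x of panel in the frame of back between 0.087 and 0.103 m and y of panel in the frame of back between -0.03 and 0.03 m and z of panel in the frame of back between 0 and 0.014 m and angle between the x axis of panel and the x axis of back, either way round below 0.14 rad and angle between panel's own x axis and vertical below 1 rad and contact force between the fingers and panel below 0.2 N and distance of rail from where it was at the start of the episode below 0.015 m), for 0.3 s.
At the end, for the whole second after the job is handed in: Panel on the ledge (within 8 mm along the mast, 30 mm sideways), against the mast within 8 mm and 8 degrees, dark end up, not touched by the fingers; rail 80 to 108 mm from its start (third click, not the fourth), held by the fingers (over 4 N, TCP within 25 mm); all at rest (x of panel in the frame of back between 0.087 and 0.103 m and y of panel in the frame of back between -0.03 and 0.03 m and z of panel in the frame of back between 0 and 0.014 m and angle between the x axis of panel and the x axis of back, either way round below 0.14 rad and angle between panel's own x axis and vertical below 1 rad and contact force between the fingers and panel below 0.2 N and distance of rail from where it was at the start of the episode between 0.08 and 0.1081 m and contact force between the fingers and back above 4 N and x of the grasp point in the frame of rail between -0.025 and 0.025 m and z of the grasp point in the frame of rail between -0.025 and 0.025 m and angular speed of back below 0.1 rad/s and linear speed of panel below 0.03 m/s); the arm keeps its last pose, push and grip.
It fails at once if the back is lifted past a fourth click (distance of rail from where it was at the start of the episode above 0.1123 m).
It fails at once if another thing on the counter is moved by more than 30 mm or knocked over (distance of any of owl, jar, brush, pebble, vase_black, vase_brown, vase_grey from where it was at the start of the episode above 0.03 m or angle between any of owl, jar, brush, pebble, vase_black, vase_brown, vase_grey's own z axis and vertical above 0.5 rad).
It also fails if it takes over 72 s, if anything falls off the work surface, if the arm or the gripper's body presses on something with over 40 N, if the wrist force passes 120 N, or if a joint passes its speed limit or range.

## Robot

A 6-joint arm with a two-finger parallel gripper is mounted at the origin on the work surface. World frame = base frame: x ahead of the robot, y to its left, z up, the work surface at z = 0. Lengths are in mm, angles in rad, forces in N, time in s.
With the tool pointing down it reaches from about 350 to 975 mm from the base axis. Payload 7.1 kg.
Tool frame: the origin (TCP) lies between the finger pads, 19 mm behind the fingertips; this is the grasp point; z points along the fingers, y is the line along which they close (so a half turn about z gives the same grasp; the last joint's range is limited). The gripper opens to 88 mm and grips with 3 to 60 N. Pads are 20 mm wide; open, the fingers measure 115 mm over their backs; the gripper's body (75 mm by 178 mm) begins 61 mm behind the grasp point.
Start: joints at [1.11, 0.423, 1.63, -0, 1.089, -0.019], TCP at [267.197, 564.987, 241.375] pointing down, gripper open.
Joint ranges: [-3, 3], [-0.9, 2.11], [0.09, 2.58], [-1.31, 4.45], [0.11, 2.69], [-2.54, 2.54]. Speed limits (rad/s): [2.39, 2.39, 3.01, 3.14, 3.14, 3.14].

## Interface

Orientations are given as a rotation vector (axis times angle).
In Python, from workcell import ctrl, cams gives the robot as it stands.
- The arm moves only by the tool move_arm, never from a script. Its argument "steps" is a list of rows, each a list of 3 entries, a list of its own where there are three numbers: the shift along the tool's x, y, z in units of 25 mm (1.0 is 25 mm), then the turn about the tool's z in units of 5 degrees (1.0 is 5 degrees), then the closure, from 0 (fully open) to 1 (shut). A call has 1 to 20 rows; each row shifts and turns the commanded pose from where the row before left it, along the tool's axes as they then stand; what a row does not reach is not made up. A row lasts 1/12 s, in which the tool goes at most 41.7 mm and 7.16 degrees, less where a joint would pass 70% of its speed; a pose out of reach is approached as far as the arm can. A call is refused whole if a number of a shift passes 1 or a number of a turn 1, either way. A call with a gripper value outside its range is refused whole. The fingers move at their own pace and stop on an object; the grip force is fixed at half the most. Time passes only in rows, so rows that do not move let the fingers close. It gives the time, the measured TCP pose, the force, the opening and the grip force at its end, in the units of the state.
- ctrl.get_obs(): the state, without advancing time (a new reading comes with each control period).
- cams.get_image(name): name is "scene" or "top" or "wrist"; returns a dict with "image" (384x512x3 uint8, red, green, blue), "camera_matrix" (3x3 intrinsics, pixels), "k1" (the pictures are not rectified: a ray, as slopes to the right and down, at radius r is drawn at 1 + k1 r^2 times it, then the intrinsics apply), "xyz" and "rotation" of the camera in the world; the wrist camera has in their place "mount" (4x4, takes a point from camera to tool coordinates, whose origin is the TCP and whose axes are the flange's). Camera axes: x right, y down, z forward; pixel columns grow to the right and rows downward; lengths in mm; the calibration is good to about 2 mm. A picture is of the moment at which its call begins: read the wrist's pose just before it. There is no depth.
- ctrl.close_job(): hands the job in; it is judged then, once.
Trained networks look in the newest picture that a camera, given by its name, has taken for a name from the list of things; names that differ only in an ending like _2 or _b are one class to them, and where a whole thing is asked for, a point or a joint stands for the part that bears it (a point fixed in the world has none). Each returns a list of dicts, best first, with "p" (0 to 1); they miss things now and then, are a little off and sometimes report something else, mostly with a low value. They report only what shows in the picture. A call takes as long as a camera call. They do not tell look-alikes from the thing itself.
- cams.boxes_of(camera, thing): "rect" ([centre column, centre row, width, height] in pixels, round what is visible of it).
- cams.cut_out(camera, thing): "pixels" (384x512 bool, what is visible of it) and "rect" ([centre column, centre row, width, height] in pixels, round what is visible of it).
The state is a dict: "t": time; "qpos": joint angles; "qvel": joint speeds; "joint_torque": joint torques, N m; "ee_pos": TCP position; "orientation": TCP orientation; "ft_force": force on the tool from outside, world axes, zero at the start; "moment": the same for the moment, N m; "width": finger opening in mm; "grasp_force": force on a finger pad.
Only numpy, scipy, OpenCV 4.12 (cv2) and the standard library are available. Lean on these libraries where they do the work, as an engineer would, in place of code of your own. Each camera call takes 0.05 s, during which the arm holds its last target. There are 200 camera calls.

## Working session

There is one attempt and no reset: what is moved stays moved. The work goes in short steps, Python scripts to look and compute and a tool call to move; the robot and the scene stay as the last step left them, time stands still between calls to the robot, and variables do not carry over. Pictures are saved under pics/ and viewed, at most 10 in all, crops included, and the job is handed in when it is done.

Besides the shell and the picture viewer there is one more tool, called after "Emit:" as name(argument=value, ...), one argument or row to a line, values as JSON. move_arm: Moves the arm, as the interface text tells. Its arguments: {"type":"object","properties":{"steps":{"type":"array"}},"required":["steps"]}

```bash
mkdir -p pics; cat > h.py <<'E'
import numpy as np,cv2
from scipy.spatial.transform import Rotation as R
from workcell import ctrl,cams
E
python3 - <<'E'
from h import *
for n in ("scene","top"):
    d=cams.get_image(n); np.savez(n+'.npz',**{k:np.array(v) for k,v in d.items()})
    cv2.imwrite(f"pics/{n}0.png",d["image"][:,:,::-1])
    print(n,d["camera_matrix"],d["k1"],d["xyz"],d["rotation"])
    for t in ("panel","easel","back","rail","ledge","jar","owl","brush","pebble","vase_black","vase_brown","vase_grey"):
        print(t,[(round(b["p"],2),np.round(b["rect"])) for b in cams.boxes_of(n,t)[:3]])
print(ctrl.get_obs())
E
```

```text
scene [[470.65626054   0.         256.05440805]
 [  0.         470.65626054 193.06457377]
 [  0.           0.           1.        ]] 0.029343091068186607 [1166.69073039  197.70398758 1240.05070131] [-1.61425751 -2.2063537   0.66058522]
panel [(0.92, array([325., 191.,  40.,  24.])), (0.79, array([258., 201.,  43.,  38.])), (0.64, array([419., 269.,  33.,  40.]))]
easel [(0.84, array([308., 269.,  92.,  88.]))]
back [(0.62, array([308., 240.,  92.,  30.]))]
rail [(0.65, array([311., 239.,  90.,  26.]))]
ledge [(0.59, array([307., 239.,  87.,  28.]))]
jar [(0.73, array([421., 269.,  36.,  39.]))]
owl [(0.66, array([123., 174.,  30.,  32.]))]
brush [(0.77, array([108., 215.,  58.,  13.])), (0.38, array([310., 237.,  93.,  26.]))]
pebble [(0.5, array([361., 298.,  13.,  12.]))]
vase_black [(0.89, array([122., 240.,  30.,  25.]))]
vase_brown [(0.6, array([186., 262.,  24.,  28.]))]
vase_grey [(0.73, array([150., 251.,  27.,  32.]))]
top [[393.82173408   0.         257.57611735]
 [  0.         393.82173408 196.01574181]
 [  0.           0.           1.        ]] -0.03294272753192617 [ 324.
[... 799 characters left out ...]
36., 132.,  30.,  25.]))]
{'t': 1.3, 'qpos': array([ 1.11004248e+00,  4.23101215e-01,  1.62989555e+00,  9.65110479e-06,
        1.08861746e+00, -1.89937308e-02]), 'qvel': array([ 0.00131788, -0.00150037,  0.00019711, -0.00061416, -0.00143566,
        0.00070509]), 'joint_torque': array([-6.70421014e-04, -5.44576657e+01, -2.74037290e+01,  6.44631637e-02,
        1.68255565e-02,  3.94820177e-09]), 'ee_pos': array([267.16973862, 564.99743733, 241.37605215]), 'orientation': array([-6.88290373e-01, -3.06525307e+00,  2.97225736e-05]), 'ft_force': array([-0.00914529, -0.81052176, -0.15275921]), 'moment': array([-0.00917706,  0.01392737,  0.02211601]), 'grasp_force': 0.0, 'width': 87.63846553252812}
```

```bash
python3 - <<'E'
import cv2
for n,(a,b,c,d) in {"top":(90,290,80,430),"scene":(140,330,80,450)}.items():
    i=cv2.imread(f"pics/{n}0.png")[a:b,c:d]; s=800/(d-c)
    cv2.imwrite(f"pics/{n}c.png",cv2.resize(i,None,fx=s,fy=s,interpolation=cv2.INTER_CUBIC))
E
```

```text
(no output)
```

View pics/topc.png

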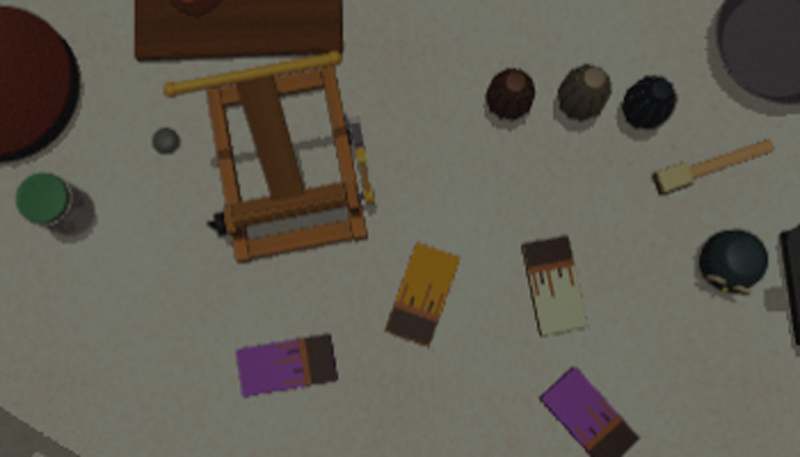

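View pics/scenec.png

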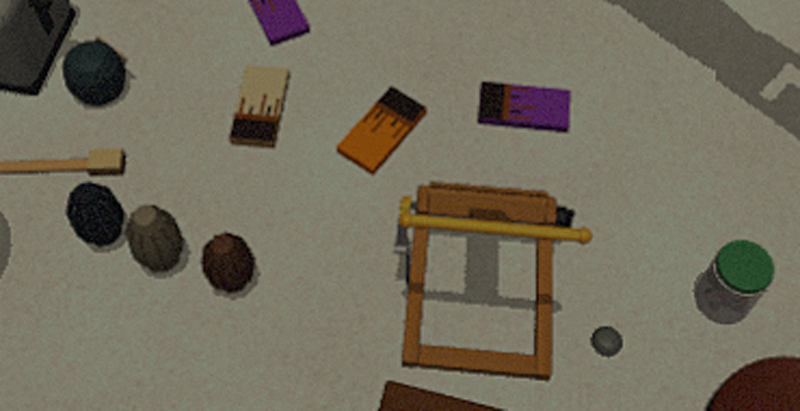

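The cream panel is the real one (top crop ~(555,285), dark end away from the robot). The rail runs in the top crop from (168,89) to (337,58). In the scene crop it runs from (408,217) to (587,236). Next I'll fit the poses.

```bash
cat >> h.py <<'E'
def proj(d,P):
    P=np.atleast_2d(P)@np.eye(3); c=R.from_rotvec(d["rotation"]).inv().apply(P-d["xyz"])
    s=c[:,:2]/c[:,2:]; s=s*(1+float(d["k1"])*(s**2).sum(1,keepdims=True)); K=d["camera_matrix"]
    return s*[K[0,0],K[1,1]]+K[:2,2]
def ray(d,px):
    K=d["camera_matrix"]; dist=np.array([float(d["k1"]),0,0,0])
    u=cv2.undistortPoints(np.array(px,float).reshape(-1,1,2),K,dist)[:,0]
    return R.from_rotvec(d["rotation"]).apply(np.c_[u,np.ones(len(u))])
def onplane(d,px,z):
    r=ray(d,px); return d["xyz"]+r*((z-d["xyz"][2])/r[:,2:])
def easel2w(q,P):  # q=x,y,yaw
    return R.from_euler('z',q[2]).apply(P)+[q[0],q[1],0]
def back2w(q,th,P):
    P=np.atleast_2d(P); c,s=np.cos(th),np.sin(th)
    return easel2w(q,np.c_[-60+c*P[:,0]-s*P[:,2],P[:,1],55+s*P[:,0]+c*P[:,2]])
E
python3 - <<'E'
from h import *
from scipy.optimize import least_squares
D={n:dict(np.load(n+'.npz')) for n in("top","scene")}
ends={}
for n,box in {"top":(145,250,105,135),"scene":(262,360,230,256)}.items():
    a,b,c,e=box; hsv=cv2.cvtColor(D[n]["image"],cv2.COLOR_RGB2HSV)[c:e,a:b]
    m=((hsv[...,0]>=17)&(hsv[...,0]<=30)&(hsv[...,1]>150)&(hsv[...,2]>90)).astype(np.uint8)
    k,l,st,_=cv2.connectedComponentsWithStats(m); i=1+st[1:,4].argmax()
    y,x=np.nonzero(l==i); p=np.c_[x+a,y+c].astype(float)
    ctr=p.mean(0); v=np.linalg.svd(p-ctr,full_matrices=False)[2][0]; t=(p-ctr)@v
    E=np.array([ctr+v*t.min(),ctr+v*t.max()]); E=E[E[:,0].argsort()]; ends[n]=E; print(n,E,st[i])
# top: left px = +y ; scene: right px = +y
obs={"top":ends["top"],"scene":ends["scene"][::-1]}
rail=np.array([[235,95,0],[235,-95,0]])
f=lambda p:np.concatenate([(proj(D[n],back2w(p[:3],p[3],rail))-obs[n]).ravel() for n in obs])
s=least_squares(f,[520,160,.1,.9]); print(s.x,np.degrees(s.x[2:]),s.fun)
for th in np.radians([45,52,59]):
    g=lambda p:f([*p,th]); r=least_squares(g,s.x[:3]); print(np.degrees(th),r.x,r.cost)
h=cams.cut_out("top","panel")
for c in h[:4]:
    m=c["pixels"].astype(np.uint8); print(c["p"],D["top"]["image"][m>0].mean(0),cv2.minAreaRect(np.argwhere(m)[:,::-1].astype(np.float32)))
    ctr=cv2.boxPoints(cv2.minAreaRect(np.argwhere(m)[:,::-1].astype(np.float32))); print(onplane(D["top"],ctr,18)[:,:2].round(1).tolist())
E
```

```text
top [[151.79298651 128.9087193 ]
 [228.08284205 114.4367055 ]] [  7   8  77  19 297]
scene [[264.28866085 239.19985005]
 [352.08341547 249.27297211]] [  3   1  88  21 491]
[6.10111070e+02 1.42900103e+02 1.90959449e-01 1.07044300e+00] [10.94117046 61.33186603] [ 1.94723731 -1.54971478 -2.20059999  0.40948788 -2.68046996 -1.21388966
  2.81828926  0.35648419]
45.0 [5.53330169e+02 1.34612376e+02 1.91551979e-01] 100.83778346265012
52.0 [5.76512606e+02 1.37825761e+02 1.91292645e-01] 38.69827740833338
59.00000000000001 [6.01465506e+02 1.41552971e+02 1.91038676e-01] 15.270674209668838
0.78 [70.60869565 41.04347826 67.37070938] ((337.3425598144531, 272.4917297363281), (43.557037353515625, 20.663576126098633), 48.012786865234375)
[[295.0, -206.6], [337.8, -254.7], [239.8, -343.3], [198.0, -295.2]]
0.73 [92.26899879 67.04463209 26.65259349] ((264.21502685546875, 218.94436645507812), (20.81999397277832, 41.557857513427734), 19.17900848388672)
[[379.0, 2.9], [502.7, -38.3], [481.8, -100.4], [358.5, -58.4]]
0.6 [88.80574713 84.02873563 67.14712644] ((322.0365295410156, 214.49154663085938), (40.54966735839844, 22.485950469970703), 77.00537872314453)
[[500.1, -181.4], [517.1, -250.9], [392.7, -277.7], [376.3, -209.0]]
0.56 [76.33296703 47.71868132 72.75274725] ((204.31199645996094, 248.71597290039062), (21.734580993652344, 43.64805603027344), 79.69515228271484)
[[355.5, 209.2], [381.3, 76.6], [315.7, 63.1], [290.2, 194.8]]
```

```bash
python3 - <<'E'
from h import *
from scipy.optimize import least_squares
D={n:dict(np.load(n+'.npz')) for n in("top","scene")}
obs={"top":np.array([[151.8,128.9],[228.1,114.4]]),"scene":np.array([[352.1,249.3],[264.3,239.2]])}
f=lambda p:np.concatenate([(proj(D[n],back2w(p[:3],p[3],[[235,p[4],0],[235,-p[4],0]]))-obs[n]).ravel() for n in obs])
s=least_squares(f,[520,160,.1,.9,95]); print(s.x,np.degrees(s.x[2:4]),s.fun)
for th in np.radians([45,52,59]):
    r=least_squares(lambda p:f([*p[:3],th,p[3]]),[*s.x[:3],100]); print(np.degrees(th),r.x,r.cost,r.fun.round(1))
    q=r.x
    if 1:
      for n in D:
        k=6; im=cv2.resize(D[n]["image"][:,:,::-1],None,fx=k,fy=k,interpolation=cv2.INTER_CUBIC); im=(im*1.0*1.6).clip(0,255).astype(np.uint8)
        def L(P,c): cv2.polylines(im,[((proj(D[n],P)+.5)*k).astype(int)],True,c,1)
        for z in(0,26): L(easel2w(q,np.array([[125,92,z],[125,-92,z],[-125,-92,z],[-125,92,z]])),(0,255,0))
        L(back2w(q,th,[[10,22,6],[232,22,6],[232,-22,6],[10,-22,6]]),(255,0,0))
        L(back2w(q,th,[[40,75,35],[40,-75,35]]),(255,0,255)); L(back2w(q,th,[[235,95,0],[235,-95,0]]),(255,255,0))
        if n=="top": im=im[100*k:210*k,140*k:250*k]
        else: im=im[210*k:320*k,255*k:365*k]
        cv2.imwrite(f"pics/ov_{n}_{round(np.degrees(th))}.png",cv2.resize(im,(400,400)))
for a in("top",):
    ims=[np.vstack([cv2.imread(f"pics/ov_{n}_{t}.png") for n in("top","scene")]) for t in(45,52,59)]
    cv2.imwrite("pics/ov.png",cv2.resize(np.hstack(ims),(800,533),interpolation=cv2.INTER_AREA))
E
```

```text
[6.04417852e+02 1.41824245e+02 1.92026114e-01 1.04406078e+00
 1.01431657e+02] [11.00228587 59.82027644] [-0.21327165 -0.55726783  0.27617905  0.54080163 -0.04309699 -0.54908822
  0.10335709  0.57181761]
45.0 [5.53223192e+02 1.34233861e+02 1.93185771e-01 1.04668895e+02] 71.52985932716035 [ 1.4  5.4  1.7  6.5 -0.1  5.2 -0.2  6.3]
52.0 [5.76422683e+02 1.37543876e+02 1.92603029e-01 1.03003889e+02] 17.95887532447574 [ 0.6  2.4  1.   3.5 -0.1  2.3 -0.   3.4]
59.00000000000001 [6.01392064e+02 1.41348297e+02 1.92082247e-01 1.01581461e+02] 0.8443227949595897 [-0.1 -0.3  0.3  0.8 -0.  -0.3  0.1  0.8]
```

View pics/ov.png

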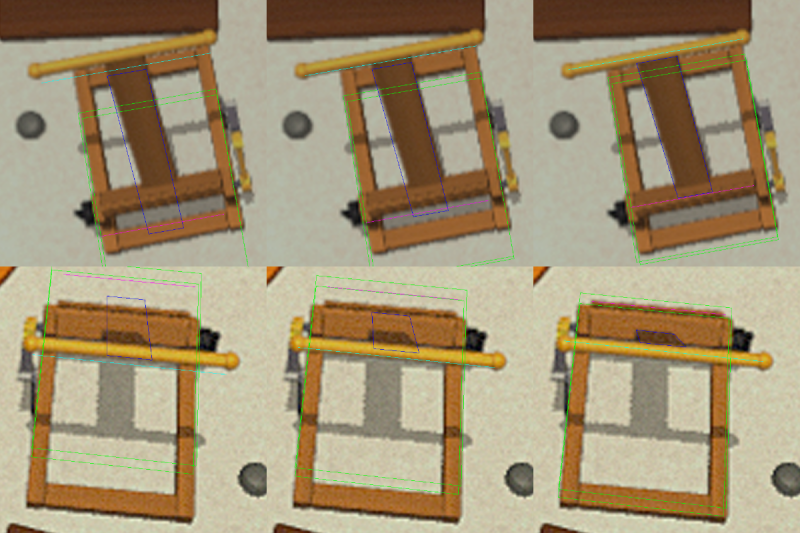

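The 59° overlay matches; 45° and 52° are clearly off. Easel is at about (603,142), yaw 11°. Panel centre is at about (447,-230), yaw 12.4°. I'll move over the panel next.

Emit:
move_arm(
  steps=[
    [[-0.763,-0.995,0],0,0],
    [[-0.763,-0.995,0],0,0],
    [[-0.763,-0.995,0],0,0],
    [[-0.763,-0.995,0],0,0],
    [[-0.763,-0.995,0],0,0],
    [[-0.763,-0.995,0],0,0],
    [[-0.763,-0.995,0],0,0],
    [[-0.763,-0.995,0],0,0],
    [[-0.763,-0.995,0],0,0],
    [[-0.763,-0.995,0],0,0],
    [[-0.763,-0.995,0],0,0],
    [[-0.763,-0.995,0],0,0],
    [[-0.763,-0.995,0],0,0],
    [[-0.763,-0.995,0],0,0],
    [[-0.763,-0.995,0],0,0],
    [[-0.763,-0.995,0],0,0],
    [[-0.763,-0.995,0],0,0],
    [[-0.763,-0.995,0],0,0],
    [[-0.763,-0.995,0],0,0],
    [[-0.763,-0.995,0],0,0],
  ],
)

```text
t: 3.02
ee_pos: [399.5, -49.5, 241.7]
orientation: [0.688, 3.064, 0.0]
ft_force: [0.6, 0.3, -0.2]
width: 88.0
grasp_force: 0.0
```

Emit:
move_arm(
  steps=[
    [[-0.763,-0.995,0],0,0],
    [[-0.763,-0.995,0],0,0],
    [[-0.763,-0.995,0],0,0],
    [[-0.763,-0.995,0],0,0],
    [[-0.763,-0.995,0],0,0],
    [[-0.763,-0.995,0],0,0],
    [[0,0,0],1,0],
    [[0,0,0],1,0],
    [[0,0,0],1,0],
    [[0,0,0],1,0],
    [[0,0,0],1,0],
    [[0,0,0],1,0],
    [[0,0,0],1,0],
    [[0,0,0],1,0],
    [[0,0,0],1,0],
    [[0,0,0],1,0],
    [[0,0,0],1,0],
    [[0,0,0],1,0],
    [[0,0,0],1,0],
    [[0,0,0],1,0],
  ],
)

```text
t: 4.68
ee_pos: [439.1, -231.7, 241.5]
orientation: [2.326, 2.111, 0.0]
ft_force: [0.3, -0.2, -0.5]
width: 87.8
grasp_force: 0.0
```

Emit:
move_arm(
  steps=[
    [[0,0,0],1,0],
    [[0,0,0],1,0],
    [[0,0,0],1,0],
    [[0,0,0],1,0],
    [[0,0,0],1,0],
    [[0,0,0],1,0],
    [[0,0,0],1,0],
    [[0,0,0],1,0],
    [[0,0,0],1,0],
    [[0,0,0],1,0],
    [[0,0,0],1,0],
    [[0,0,0],1,0],
    [[0,0,0],1,0],
    [[0,0,0],1,0],
    [[0,0,0],0.5,0],
    [[0,0,0],0,0],
    [[0,0,0],0,0],
  ],
)

```text
t: 6.1
ee_pos: [439.1, -231.7, 241.5]
orientation: [3.123, 0.336, 0.0]
ft_force: [-0.8, -0.6, 0.3]
width: 87.8
grasp_force: 0.0
```

```bash
cat >> h.py <<'E'
def wrist():
    o=ctrl.get_obs(); d=cams.get_image("wrist"); M=np.array(d["mount"],float); Rt=R.from_rotvec(o["orientation"])
    d["rotation"]=(Rt*R.from_matrix(M[:3,:3])).as_rotvec(); d["xyz"]=o["ee_pos"]+Rt.apply(M[:3,3]); return o,d
E
python3 - <<'E'
from h import *
o,d=wrist(); print(o["t"],o["ee_pos"],R.from_rotvec(o["orientation"]).as_matrix().round(3),o["qpos"],o["width"]); print(np.array(d["mount"]).round(2))
cv2.imwrite("pics/w1.png",d["image"][:,:,::-1])
for c in cams.cut_out("wrist","panel")[:3]:
    m=c["pixels"].astype(np.uint8); b=cv2.boxPoints(cv2.minAreaRect(np.argwhere(m)[:,::-1].astype(np.float32)))
    w=onplane(d,b,18)[:,:2]; print(c["p"],b.round().tolist(),w.round(1).tolist(),w.mean(0),np.linalg.norm(w-np.roll(w,1,0),axis=1))
E
```

```text
6.1 [ 439.05216441 -231.72149828  241.4756472 ] [[ 0.977  0.213  0.   ]
 [ 0.213 -0.977 -0.   ]
 [ 0.     0.    -1.   ]] [-5.09602022e-01  2.33981873e-01  1.90905865e+00  1.67401757e-05
  9.98317297e-01  8.46952686e-01] 87.80059631898004
[[  -0.     -0.96   -0.27   72.27]
 [   1.     -0.      0.      1.39]
 [  -0.     -0.27    0.96 -143.56]
 [   0.      0.      0.      1.  ]]
0.93 [[66.0, 170.0], [113.0, 76.0], [167.0, 103.0], [120.0, 197.0]] [[381.2, 5.1], [505.9, -44.2], [488.4, -110.5], [360.7, -66.7]] [434.08979298 -54.07056499] [ 74.60459242 134.07488524  68.57769612 134.99337944]
0.88 [[-0.0, 159.0], [31.0, 159.0], [31.0, 209.0], [0.0, 209.0]] [[377.8, 93.5], [386.4, 51.3], [318.6, 50.5], [308.6, 94.7]] [347.85545823  72.51539697] [69.15021093 43.07140031 67.83487124 45.30567989]
0.74 [[237.0, 209.0], [237.0, 104.0], [292.0, 104.0], [292.0, 209.0]] [[377.5, -215.2], [503.6, -190.4], [517.2, -252.7], [392.2, -283.2]] [ 447.62141352 -235.39655136] [ 69.58378918 128.57196841  63.74940199 128.62942896]
```

View pics/w1.png

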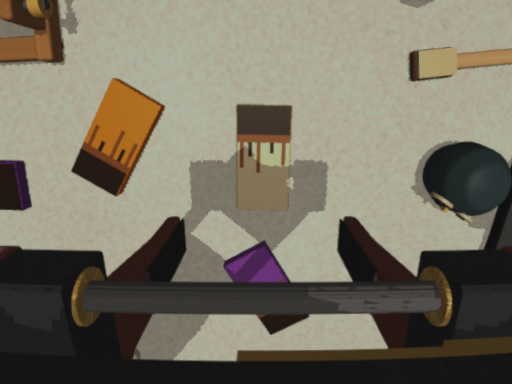

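The wrist view shows the cream panel squarely under the tool at px (237–292, 104–209), about 5 mm to the right. I'll descend and grip.

Emit:
move_arm(
  steps=[
    [[0,0.2,1],0,0],
    [[0,0,1],0,0],
    [[0,0,1],0,0],
    [[0,0,1],0,0],
    [[0,0,1],0,0],
    [[0,0,1],0,0],
    [[0,0,1],0,0],
    [[0,0,1],0,0],
    [[0,0,0.5],0,0],
    [[0,0,0.3],0,0],
    [[0,0,0],0,1],
    [[0,0,0],0,1],
    [[0,0,0],0,1],
    [[0,0,0],0,1],
    [[0,0,0],0,1],
    [[0,0,0],0,1],
  ],
)

```text
t: 7.53
ee_pos: [440.6, -236.9, 22.3]
orientation: [3.123, 0.333, 0.002]
ft_force: [-1.6, 0.3, 5.4]
width: 64.5
grasp_force: 30.0
```

Emit:
move_arm(
  steps=[
    [[0,0,-0.5],0,1],
    [[0,0,-1],0,1],
    [[0,0,-1],0,1],
    [[0,0,-1],0,1],
    [[0,0,-1],0,1],
    [[0,0,-1],0,1],
    [[0,0,-1],0,1],
    [[0,0,-1],0,1],
    [[0,0,-0.8],0.24,1],
    [[0,0,0],0,1],
  ],
)

```text
t: 8.37
ee_pos: [441.9, -237.7, 232.9]
orientation: [3.123, 0.299, 0.009]
ft_force: [-0.1, 0.2, -1.8]
width: 64.5
grasp_force: 30.0
```

Emit:
move_arm(
  steps=[
    [[0,-0.8,0],0,1],
    [[0.2,-0.8,0],0,1],
    [[0.45,-0.8,0],0,1],
    [[0.45,-0.8,0],0,1],
    [[0.45,-0.8,0],0,1],
    [[0.45,-0.8,0],0,1],
    [[0.45,-0.8,0],0,1],
    [[0.45,-0.8,0],0,1],
    [[0.45,-0.8,0],0,1],
    [[0.45,-0.8,0],0,1],
    [[0.45,-0.8,0],0,1],
    [[0.45,-0.8,0],0,1],
    [[0.45,-0.8,0],0,1],
    [[0.45,-0.8,0],0,1],
    [[0.45,-0.8,0],0,1],
    [[0.45,-0.8,0],0,1],
    [[0.05,-0.84,0],0,1],
    [[0,0,0],0,1],
    [[0,0,0],0,1],
  ],
)

```text
t: 9.95
ee_pos: [534.9, 129.8, 227.5]
orientation: [3.126, 0.305, -0.003]
ft_force: [-0.3, 0.6, -1.5]
width: 64.4
grasp_force: 30.0
```

```bash
python3 - <<'E'
from h import *
o,d=wrist(); print(o["t"],o["ee_pos"],R.from_rotvec(o["orientation"]).as_matrix().round(3)[0],o["width"],o["ft_force"]); 
s=cams.get_image("scene")
q=[603,142,.192];th=np.radians(59)
im=d["image"][:,:,::-1].copy()
for P in (back2w(q,th,[[10,22,6],[232,22,6],[232,-22,6],[10,-22,6]]),back2w(q,th,[[235,95,0],[235,-95,0]]),back2w(q,th,[[40,75,35],[40,-75,35]])):
    cv2.polylines(im,[proj(d,P).round().astype(int)],True,(0,255,0),1)
cv2.imwrite("pics/w2.png",np.hstack([cv2.resize(im,(480,360)),cv2.resize(s["image"][150:290,250:370,::-1],(309,360),interpolation=cv2.INTER_CUBIC)]))
E
```

```text
9.95 [534.92799891 129.82996037 227.52854497] [ 0.981  0.193 -0.002] 64.39968452385254 [-0.29201449  0.61495396 -1.4748984 ]
```

View pics/w2.png

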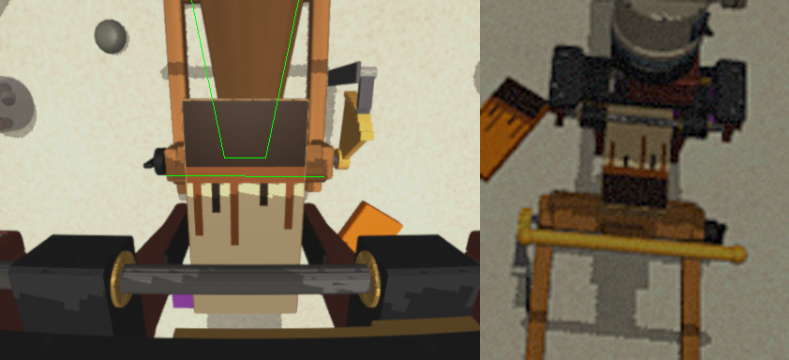

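The panel is held level and centred on the mast (wrist px 245 against 248), and the fit holds. I'll move in until it touches.

Emit:
move_arm(
  steps=[
    [[0.2,0,0],0,1],
    [[0.2,0,0],0,1],
    [[0.1,0,0],0,1],
    [[0,0,0],0,1],
  ],
)

```text
t: 10.38
ee_pos: [549.0, 131.3, 229.0]
orientation: [-3.127, -0.299, -0.001]
ft_force: [-0.1, -0.1, -0.6]
width: 64.6
grasp_force: 30.0
```

Emit:
move_arm(
  steps=[
    [[0.12,0,0],0,1],
    [[0,0,0],0,1],
  ],
)

```text
t: 10.55
ee_pos: [551.5, 132.2, 228.9]
orientation: [-3.127, -0.3, -0.001]
ft_force: [0.0, -0.6, -1.1]
width: 64.7
grasp_force: 30.0
```

Emit:
move_arm(
  steps=[
    [[0.12,0,0],0,1],
    [[0,0,0],0,1],
  ],
)

```text
t: 10.72
ee_pos: [554.2, 132.9, 228.9]
orientation: [3.127, 0.301, -0.0]
ft_force: [-0.4, -1.1, -1.2]
width: 64.8
grasp_force: 30.0
```

Emit:
move_arm(
  steps=[
    [[0.12,0,0],0,1],
    [[0,0,0],0,1],
  ],
)

```text
t: 10.88
ee_pos: [556.0, 133.3, 228.5]
orientation: [3.127, 0.301, -0.005]
ft_force: [-4.3, -1.4, 0.5]
width: 64.8
grasp_force: 30.0
```

Emit:
move_arm(
  steps=[
    [[0,0,0.25],0,1],
    [[0,0,0.25],0,1],
    [[0.03,0,0.25],0,1],
    [[0.03,0,0.25],0,1],
    [[0.08,0,0.25],0,1],
    [[0.08,0,0.25],0,1],
    [[0,0,0],0,1],
  ],
)

```text
t: 11.47
ee_pos: [562.3, 134.6, 190.0]
orientation: [3.127, 0.301, -0.002]
ft_force: [-3.4, -1.1, -0.1]
width: 65.2
grasp_force: 30.0
```

Emit:
move_arm(
  steps=[
    [[0.12,0,0.23],0,1],
    [[0.12,0,0.23],0,1],
    [[0.15,0,0.2],0,1],
    [[0.15,0,0.2],0,1],
    [[0.17,0,0.16],0,1],
    [[0.17,0,0.16],0,1],
    [[0,0,0],0,1],
    [[0,0,0],0,1],
  ],
)

```text
t: 12.13
ee_pos: [583.3, 138.5, 161.7]
orientation: [3.127, 0.301, -0.004]
ft_force: [-7.7, -2.2, 7.1]
width: 65.0
grasp_force: 30.0
```

```bash
python3 - <<'E'
from h import *
o,d=wrist(); print(o["t"],o["ee_pos"],o["width"],o["ft_force"]); 
s=cams.get_image("top"); z=cams.get_image("scene")
cv2.imwrite("pics/w3.png",np.hstack([cv2.resize(d["image"][:,:,::-1],(480,360)),cv2.resize(z["image"][150:290,250:370,::-1],(309,360),interpolation=cv2.INTER_CUBIC)]))
E
```

```text
12.1333 [583.29048305 138.53965758 161.73883508] 64.98751506021466 [-7.73897858 -2.24688709  7.07495252]
```

View pics/w3.png

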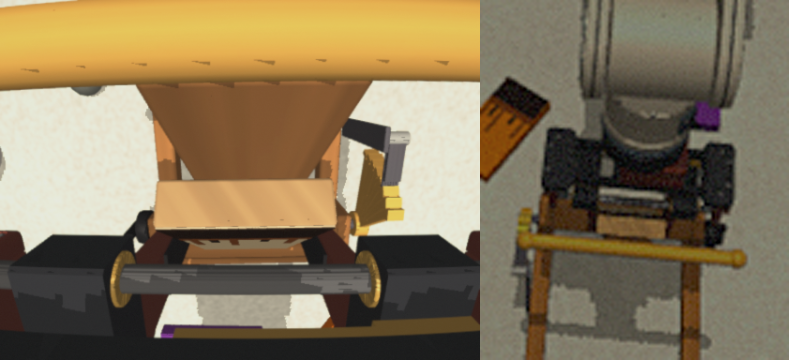

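The panel has pivoted to the mast angle: its top end face is up at wrist px (160–335, 180–228). I'll press lightly and slide it down to the ledge.

Emit:
move_arm(
  steps=[
    [[0.08,0,0.05],0,1],
    [[-0.05,0,0.085],0,1],
    [[-0.05,0,0.085],0,1],
    [[-0.05,0,0.085],0,1],
    [[-0.05,0,0.085],0,1],
    [[0,0,0],0,1],
  ],
)

```text
t: 12.78
ee_pos: [579.2, 137.8, 153.6]
orientation: [3.127, 0.301, -0.006]
ft_force: [-16.4, -4.2, 22.9]
width: 65.0
grasp_force: 30.0
```

Emit:
move_arm(
  steps=[
    [[-0.05,0,0.085],0,1],
    [[0,0,0],0,1],
  ],
)

```text
t: 12.95
ee_pos: [578.0, 137.6, 151.7]
orientation: [3.127, 0.301, -0.006]
ft_force: [-17.8, -4.1, 24.6]
width: 64.6
grasp_force: 30.0
```

Emit:
move_arm(
  steps=[
    [[-0.05,0,0.085],0,1],
    [[0,0,0],0,1],
  ],
)

```text
t: 13.12
ee_pos: [576.7, 137.3, 149.6]
orientation: [3.127, 0.301, -0.007]
ft_force: [-17.1, -3.5, 25.2]
width: 64.9
grasp_force: 30.0
```

Emit:
move_arm(
  steps=[
    [[-0.05,0,0.085],0,1],
    [[0,0,0],0,1],
  ],
)

```text
t: 13.28
ee_pos: [577.3, 137.5, 148.7]
orientation: [3.127, 0.301, 0.0]
ft_force: [-15.1, -3.0, 30.9]
width: 64.7
grasp_force: 30.0
```

Emit:
move_arm(
  steps=[
    [[-0.04,0,0],0,1],
    [[0,0,0],0,0.4],
    [[0,0,0],0,0],
    [[0,0,0],0,0],
    [[0,0,0],0,0],
    [[0,0,0],0,0],
    [[0,0,0],0,0],
  ],
)

```text
t: 13.87
ee_pos: [576.5, 137.3, 145.3]
orientation: [3.127, 0.301, -0.0]
ft_force: [0.1, -0.2, -0.5]
width: 87.7
grasp_force: 0.0
```

```bash
python3 - <<'E'
from h import *
o,d=wrist(); print(o["t"],o["ee_pos"],o["width"],o["ft_force"],o["grasp_force"]); 
q=[603,142,.192];th=np.radians(59)
im=d["image"][:,:,::-1].copy()
for P in (back2w(q,th,[[160,32.5,6],[160,-32.5,6],[160,-32.5,24],[160,32.5,24]]),back2w(q,th,[[235,95,0],[235,-95,0]]),back2w(q,th,[[30,32.5,24],[30,-32.5,24]])):
    cv2.polylines(im,[proj(d,P).round().astype(int)],True,(0,255,0),1)
cv2.imwrite("pics/w4.png",im)
E
```

```text
13.8667 [576.52351841 137.27126428 145.31782287] 87.67466225926243 [ 0.08750655 -0.16361062 -0.46628439] 0.0
```

View pics/w4.png

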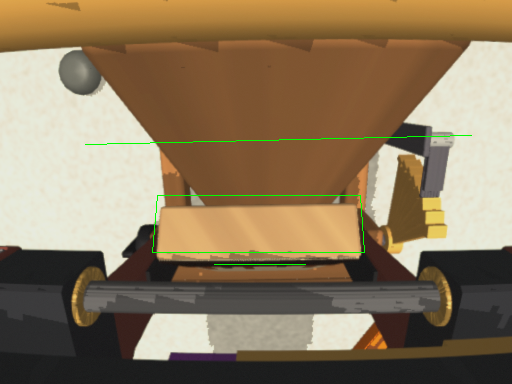

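The panel stands on the ledge where predicted: its top face is at px (158–362, 205–260) and it has been let go. I'll go up and over to the rail on the right of the mast, turning 90°.

Emit:
move_arm(
  steps=[
    [[0,0,0],0,0],
    [[-0.1,0,-0.3],0,0],
    [[-0.2,0,-0.6],0,0],
    [[-0.2,0,-1],0,0],
    [[-0.1,0,-1],0,0],
    [[0,0,-1],0,0],
    [[0,0,-1],0,0],
    [[0,0,-1],0,0],
    [[0,0,-1],0,0],
    [[0,0,-0.5],0,0],
    [[0.8,0.5,0],0,0],
    [[0.8,0.5,0],0,0],
    [[0.8,0.5,0],0,0],
    [[0.8,0.5,0],0,0],
    [[0.87,0.44,0],0,0],
    [[0,0,0],-1,0],
    [[0,0,0],-1,0],
    [[0,0,0],-1,0],
    [[0,0,0],-1,0],
    [[0,0,0],-1,0],
  ],
)

```text
t: 15.58
ee_pos: [672.9, 93.8, 331.1]
orientation: [-2.986, -0.977, 0.0]
ft_force: [-0.3, 0.5, -0.8]
width: 87.7
grasp_force: 0.0
```

Emit:
move_arm(
  steps=[
    [[0,0,0],-1,0],
    [[0,0,0],-1,0],
    [[0,0,0],-1,0],
    [[0,0,0],-1,0],
    [[0,0,0],-1,0],
    [[0,0,0],-1,0],
    [[0,0,0],-1,0],
    [[0,0,0],-1,0],
    [[0,0,0],-1,0],
    [[0,0,0],-1,0],
    [[0,0,0],-1,0],
    [[0,0,0],-1,0],
    [[0,0,0],-1,0],
    [[0,0,0],0,0],
    [[0,0,0],0,0],
  ],
)

```text
t: 16.83
ee_pos: [672.9, 93.8, 331.1]
orientation: [2.002, 2.421, 0.0]
ft_force: [0.2, -0.8, -0.4]
width: 88.2
grasp_force: 0.0
```

```bash
python3 - <<'E'
from h import *
o,d=wrist(); print(o["t"],o["ee_pos"],R.from_rotvec(o["orientation"]).as_matrix().round(3).tolist(),o["qpos"].round(2))
np.savez('w5.npz',**{k:np.array(v) for k,v in d.items()})
hsv=cv2.cvtColor(d["image"],cv2.COLOR_RGB2HSV)
q=[603,142,.192];th=np.radians(59)
P=back2w(q,th,[[235,y,0] for y in range(-80,81,10)]); p=proj(d,P); print(p.round().tolist())
im=d["image"][:,:,::-1].copy(); cv2.polylines(im,[p.round().astype(int)],False,(0,255,0),1)
cv2.polylines(im,[proj(d,back2w(q,th,[[160,32.5,24],[160,-32.5,24],[30,-32.5,24],[30,32.5,24]])).round().astype(int)],True,(0,255,0),1)
cv2.imwrite("pics/w5.png",im)
E
```

```text
16.8333 [672.94930619  93.84648156 331.13119489] [[-0.188, 0.982, 0.0], [0.982, 0.188, 0.0], [-0.0, 0.0, -1.0]] [ 0.12  0.43  1.41 -0.    1.3  -0.07]
[[264.0, 226.0], [264.0, 214.0], [264.0, 201.0], [264.0, 188.0], [264.0, 175.0], [264.0, 161.0], [264.0, 148.0], [264.0, 133.0], [264.0, 119.0], [264.0, 104.0], [264.0, 89.0], [264.0, 74.0], [264.0, 58.0], [264.0, 42.0], [264.0, 26.0], [263.0, 10.0], [263.0, -7.0]]
```

View pics/w5.png

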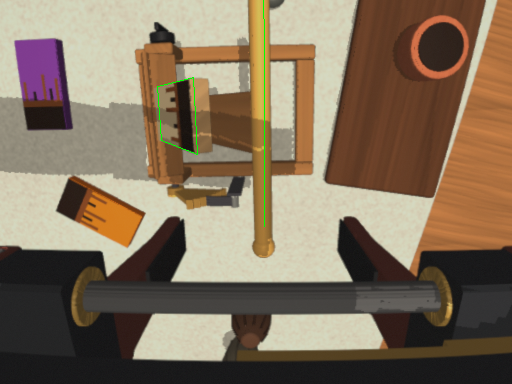

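The rail is at px column ~261 against 264 predicted, so the TCP is within about 1 mm of it. The panel matches its outline. I'll descend and grip.

Emit:
move_arm(
  steps=[
    [[0,0,0.8],0,0],
    [[0,0,0.8],0,0],
    [[0,0,0.8],0,0],
    [[0,0,0.4],0,0],
    [[0,0,0.16],0,0],
    [[0,0,0],0,0.4],
    [[0,0,0],0,0.6],
    [[0,0,0],0,0.8],
    [[0,0,0],0,1],
    [[0,0,0],0,1],
    [[0,0,0],0,1],
    [[0,0,0],0,1],
    [[0,0,0],0,1],
    [[0,0,0],0,1],
  ],
)

```text
t: 18.05
ee_pos: [673.1, 93.9, 256.8]
orientation: [1.999, 2.424, 0.0]
ft_force: [-0.3, -0.3, 0.4]
width: 31.4
grasp_force: 0.0
```

Emit:
move_arm(
  steps=[
    [[0,0,0],0,1],
    [[0,0,0],0,1],
    [[0,0,0],0,1],
    [[0,0,0],0,1],
    [[0,0,0],0,1],
  ],
)

```text
t: 18.47
ee_pos: [673.2, 93.9, 256.8]
orientation: [1.998, 2.424, 0.0]
ft_force: [0.3, -0.5, -0.4]
width: 13.1
grasp_force: 30.0
```

Emit:
move_arm(
  steps=[
    [[0,-0.14,-0.08],0,1],
    [[0,-0.14,-0.08],0,1],
    [[0,-0.14,-0.08],0,1],
    [[0,-0.14,-0.08],0,1],
    [[0,-0.14,-0.08],0,1],
    [[0,-0.14,-0.08],0,1],
    [[0,0,0],0,1],
  ],
)

```text
t: 19.05
ee_pos: [652.1, 89.4, 269.0]
orientation: [1.998, 2.423, -0.0]
ft_force: [4.3, -1.8, -4.6]
width: 13.6
grasp_force: 29.9
```

Emit:
move_arm(
  steps=[
    [[0,-0.14,-0.07],0,1],
    [[0,-0.08,-0.03],0,1],
    [[0,0,0],0,1],
  ],
)

```text
t: 19.3
ee_pos: [646.6, 88.4, 271.7]
orientation: [1.999, 2.424, -0.001]
ft_force: [1.5, -2.6, 0.1]
width: 13.2
grasp_force: 30.0
```

First click: the force fell from about 6 N to about 1.5 N at 31 mm of rail travel. On to the second.

Emit:
move_arm(
  steps=[
    [[0,-0.15,-0.065],0,1],
    [[0,-0.15,-0.06],0,1],
    [[0,-0.15,-0.06],0,1],
    [[0,-0.15,-0.055],0,1],
    [[0,-0.15,-0.055],0,1],
    [[0,-0.15,-0.05],0,1],
    [[0,0,0],0,1],
  ],
)

```text
t: 19.88
ee_pos: [625.4, 83.9, 280.6]
orientation: [1.997, 2.422, 0.002]
ft_force: [5.7, -4.5, -0.8]
width: 13.4
grasp_force: 29.9
```

Emit:
move_arm(
  steps=[
    [[0,-0.15,-0.05],0,1],
    [[0,0,0],0,1],
    [[0,0,0],0,1],
  ],
)

```text
t: 20.13
ee_pos: [621.3, 83.4, 281.9]
orientation: [1.998, 2.423, 0.0]
ft_force: [2.7, -4.9, 4.5]
width: 13.1
grasp_force: 30.1
```

Second click: the lifting force fell from about 4.7 N to about 0.3 N at 58.6 mm. On to the third.

Emit:
move_arm(
  steps=[
    [[-0.02,-0.15,-0.07],0,1],
    [[-0.02,-0.15,-0.06],0,1],
    [[0,-0.15,-0.045],0,1],
    [[0,-0.15,-0.04],0,1],
    [[0,-0.15,-0.04],0,1],
    [[0,-0.15,-0.035],0,1],
    [[0,0,0],0,1],
  ],
)

```text
t: 20.72
ee_pos: [599.0, 78.6, 288.5]
orientation: [1.998, 2.424, 0.001]
ft_force: [4.1, -1.2, -0.8]
width: 13.2
grasp_force: 29.9
```

Emit:
move_arm(
  steps=[
    [[0,-0.15,-0.03],0,1],
    [[0,-0.08,-0.015],0,1],
    [[0,0,0],0,1],
    [[0,0,0],0,1],
  ],
)

```text
t: 21.05
ee_pos: [593.1, 77.5, 289.6]
orientation: [-1.998, -2.423, 0.001]
ft_force: [0.8, -0.6, 1.5]
width: 13.5
grasp_force: 30.0
```

Third click: the force fell from about 4 N to about 0.7 N at 88 mm. I'll check the panel before handing in.

```bash
python3 - <<'E'
from h import *
o,d=wrist(); print(o["t"],o["ee_pos"],o["ft_force"],o["grasp_force"])
q=[603,142,.192];th=np.radians(80.6)
im=d["image"][:,:,::-1].copy()
for P in ([[160,32.5,24],[160,-32.5,24],[160,-32.5,6],[160,32.5,6]],[[30,32.5,24],[30,-32.5,24]]):
    cv2.polylines(im,[proj(d,back2w(q,th,P)).round().astype(int)],True,(0,255,0),1)
cv2.imwrite("pics/w6.png",im)
E
```

```text
21.05 [593.11727285  77.51704333 289.57115062] [ 0.82455915 -0.6289088   1.49826253] 30.033751130104065
```

View pics/w6.png

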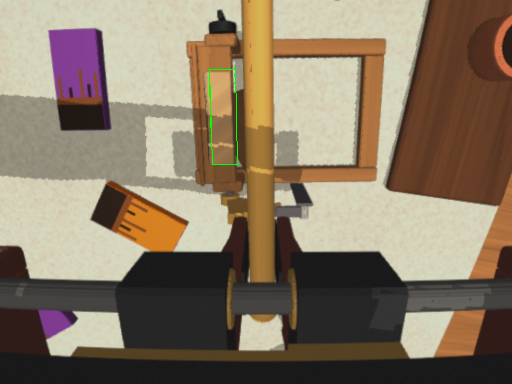

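The panel's top end face, px (208–237, 69–165), fills the predicted outline. It stands against the mast, and the fingers are well clear of it on the rail. I'm handing in.

```bash
python3 -c "
from h import *
print(ctrl.close_job())"
```

```text
the job is handed in; nothing more can be done
None
```

The panel stands centred on the ledge, dark band up and painted side out, leaning against the mast; the back is three clicks steeper and I handed in with the rail still gripped, about 88 mm up from its start. The hand-in returned no verdict.

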